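Put the balancer's centring cones back on their pegs

ROBOT

A 6-joint arm with a two-finger parallel gripper is mounted at the origin on the work surface. World frame = base frame: x ahead of the robot, y to its left, z up, the work surface at z = 0. Lengths are in m, angles in rad, forces in N, time in s.
With the tool pointing down it reaches from about 0.35 to 0.775 m from the base axis. Payload 7.3 kg.
Tool frame: the origin (TCP) lies at the very end of the fingers, on their centre line; the grasp point (between the pads) lies 19 mm behind it; z points along the fingers, y is the line along which they close (so a half turn about z gives the same grasp; the last joint's range is limited). The gripper opens to 92 mm and grips with 3 to 60 N. Pads are 19 mm wide; open, the fingers measure 130 mm over their backs; the gripper's body (75 mm by 190 mm) begins 47 mm behind the grasp point.
Start: joints at [-1.303, 0.342, 1.524, -0, 1.275, -0.146], TCP at [0.211, -0.481, 0.227] pointing down, gripper open.
Joint ranges: [-2.53, 2.53], [-0.77, 2.02], [0.04, 2.7], [-1, 4.14], [0.28, 2.66], [-3.11, 3.11]. Speed limits (rad/s): [2.57, 2.57, 3.14, 3.14, 3.14, 3.14].

INTERFACE

Orientations are given as [roll, pitch, yaw] about the fixed x, y, z axes, in that order (R = Rz(yaw) Ry(pitch) Rx(roll)).
In Python, from cell import * gives the robot as it stands.
- The arm moves only by the tool step_arm, never from a script. Its argument "commands" is a list of rows, each a list of 7 numbers: the opening, from 0 (shut) to 1 (fully open), then the shift along the world's x, y, z in cm, then the turn, a rotation vector about the world's x, y, z in rad. A call has 1 to 5 rows; each row is the pose to reach, as a shift and turn from the pose commanded when the call began; what a row does not reach only later rows make up. A row lasts 1/12 s, in which the tool goes at most 41.7 mm and 7.16 degrees, less where a joint would pass 70% of its speed; a pose out of reach is approached as far as the arm can. A call with a gripper value outside its range is refused whole. The fingers move at their own pace and stop on an object; "grip_force" is the grip in N (left out, the last holds). Time passes only in rows, so rows that repeat a pose let the fingers close. It gives the time, the measured TCP pose, the force, the opening and the grip force at its end, in the units of the state.
- observe(): the state, without advancing time (a new reading comes with each control period).
- read_camera(name): name is "scene" or "top" or "wrist"; returns the picture (480x640x3 uint8, red, green, blue); there is no depth.
- camera_model(name): a dict with "vfov" (degrees; the focal length in pixels is half the picture's height over the tangent of half this angle, whatever the lens; pixels are square), "cx", "cy" (the principal point, pixels), "world_to_cam" (4x4, takes a point from world to camera coordinates). Camera axes: x right, y up, looking along -z (the intrinsics and any distortion apply to the point x, -y, -z); pixel columns grow to the right and rows downward; lengths in m; the calibration is good to about 2 mm. A picture is of the moment at which its call begins: read the wrist's pose just before it. camera_model takes no time and is no camera call; for the wrist camera it gives the pose at the moment of the call.
- hand_in(): hands the job in; it is judged then, once.
The state is a dict: "time": time; "qpos": joint angles; "qvel": joint speeds; "joint_efforts": joint torques, N m; "tool_pos": TCP position; "tool_rot": TCP orientation; "contact_force": force on the tool from outside, world axes, zero at the start; "torque": the same for the moment, N m; "opening": finger opening in m; "grip_force": force on a finger pad.
Only numpy, scipy, OpenCV 4.12 (cv2) and the standard library are available. Lean on these libraries where they do the work, as an engineer would, in place of code of your own. Each camera call takes 0.05 s, during which the arm holds its last target. There are 200 camera calls.

TASK

The four steel centring cones of the wheel balancer have been left in a pile on the rubber mat. Take the pile apart and put each cone back on the storage board, over the peg whose round black foot is as wide as that cone, lowering it until it lies flat on the foot instead of letting it drop. Do not tip the cones over, and leave the paint tin and the spray can standing where they are.

Things in the scene. Friction and masses are not known exactly. Their poses are not given: they have to be found in the camera images.
- cone_s: The smallest centring cone: loose bright steel ring, 30 mm high, 40 mm across at the band round its middle (10 to 20 mm up), tapering to 35 mm at both flat faces; 28 mm bore right through; about 0.12 kg. Top of the pile of four, lying on the next larger cone, a few mm off centre. Origin: centre of its underside, z up along the bore.
- cone_m: The second smallest centring cone: loose bright steel ring, 30 mm high, 50 mm across at the band round its middle (10 to 20 mm up), tapering to 45 mm at both flat faces; 28 mm bore right through; about 0.28 kg. Second in the pile, lying on the next larger cone, a few mm off centre. Origin: centre of its underside, z up along the bore.
- cone_l: The second largest centring cone: loose bright steel ring, 30 mm high, 60 mm across at the band round its middle (10 to 20 mm up), tapering to 55 mm at both flat faces; 28 mm bore right through; about 0.47 kg. Third in the pile, lying on the next larger cone, a few mm off centre. Origin: centre of its underside, z up along the bore.
- cone_xl: The largest centring cone: loose bright steel ring, 30 mm high, 70 mm across at the band round its middle (10 to 20 mm up), tapering to 65 mm at both flat faces; 28 mm bore right through; about 0.7 kg. Bottom of the pile, on a 3 mm rubber mat. Origin: centre of its underside, z up along the bore.
- peg_s: Fixed peg of the smallest cone: round black foot 40 mm across, 6 mm thick, on the 18 mm wooden board, with an upright pin 12 mm across whose domed tip is 51 mm above the origin. Origin: centre of the foot's underside (board top); the cone seats on the foot, 6 mm above it. The four pegs stand in a square, 120 mm apart, any peg at any corner.
- peg_m: Fixed peg of the second smallest cone: round black foot 50 mm across, 6 mm thick, on the 18 mm wooden board, with an upright pin 12 mm across whose domed tip is 51 mm above the origin. Origin: centre of the foot's underside (board top); the cone seats on the foot, 6 mm above it. The four pegs stand in a square, 120 mm apart, any peg at any corner.
- peg_l: Fixed peg of the second largest cone: round black foot 60 mm across, 6 mm thick, on the 18 mm wooden board, with an upright pin 12 mm across whose domed tip is 51 mm above the origin. Origin: centre of the foot's underside (board top); the cone seats on the foot, 6 mm above it. The four pegs stand in a square, 120 mm apart, any peg at any corner.
- peg_xl: Fixed peg of the largest cone: round black foot 70 mm across, 6 mm thick, on the 18 mm wooden board, with an upright pin 12 mm across whose domed tip is 51 mm above the origin. Origin: centre of the foot's underside (board top); the cone seats on the foot, 6 mm above it. The four pegs stand in a square, 120 mm apart, any peg at any corner.
- tin: Closed paint tin with a paper label, loose, 64 mm across, 66 mm high, standing in the middle near the robot. Origin: centre of its underside.
- can: Grey spray can with a black cap and a paper label, loose, 53 mm across, 180 mm high, standing in the middle beyond the work. Origin: centre of its underside.
Mind the look-alikes: they are no part of the job. What is shaped like the cone_s but yellow is not meant. What is shaped like the cone_xl but blue is not meant.

How it is judged:
At the end, for the whole second after the job is handed in: Each of the four cones is over the peg with the foot of its own diameter (axes within 10 mm, which the pin in the bore allows), lies flat on that foot (underside within 4 mm of the foot's top, tilt under 0.08 rad) and is at rest (under 0.02 m/s) (horizontal distance between cone_s and peg_s below 0.01 m and z of cone_s in the frame of peg_s between 0.002 and 0.01 m and angle between each of cone_s, cone_m, cone_l, cone_xl's own z axis and vertical below 0.08 rad and linear speed of each of cone_s, cone_m, cone_l, cone_xl below 0.02 m/s and horizontal distance between cone_m and peg_m below 0.01 m and z of cone_m in the frame of peg_m between 0.002 and 0.01 m and horizontal distance between cone_l and peg_l below 0.01 m and z of cone_l in the frame of peg_l between 0.002 and 0.01 m and horizontal distance between cone_xl and peg_xl below 0.01 m and z of cone_xl in the frame of peg_xl between 0.002 and 0.01 m); the robot touches nothing.
It fails at once if a cone is tipped over (more than 0.7 rad) (angle between any of cone_s, cone_m, cone_l, cone_xl's own z axis and vertical above 0.7 rad).
It fails at once if a cone is dropped down its peg (faster than 0.5 m/s) ((horizontal distance between cone_s and peg_s below 0.015 m and z of cone_s in the frame of peg_s below 0.045 m and linear speed of cone_s above 0.5 m/s) or (horizontal distance between cone_m and peg_m below 0.015 m and z of cone_m in the frame of peg_m below 0.045 m and linear speed of cone_m above 0.5 m/s) or (horizontal distance between cone_l and peg_l below 0.015 m and z of cone_l in the frame of peg_l below 0.045 m and linear speed of cone_l above 0.5 m/s) or (horizontal distance between cone_xl and peg_xl below 0.015 m and z of cone_xl in the frame of peg_xl below 0.045 m and linear speed of cone_xl above 0.5 m/s)).
It fails at once if the paint tin is shifted more than 25 mm or knocked over (distance of tin from where it was at the start of the episode above 0.025 m or angle between tin's own z axis and vertical above 0.5 rad).
It fails at once if the spray can is shifted more than 25 mm or knocked over (distance of can from where it was at the start of the episode above 0.025 m or angle between can's own z axis and vertical above 0.5 rad).
It also fails if it takes over 125 s, if anything falls off the work surface, if the arm or the gripper's body presses on something with over 40 N, if the wrist force passes 120 N, or if a joint passes its speed limit or range.

## Working session

There is one attempt and no reset: what is moved stays moved. The work goes in short steps, Python scripts to look and compute and a tool call to move; the robot and the scene stay as the last step left them, time stands still between calls to the robot, and variables do not carry over. Pictures are saved under pics/ and viewed, at most 14 in all, crops included, and the job is handed in when it is done.

Besides the shell and the picture viewer there is one more tool, called as a command line: name --pt "numbers of a row" for each row, then --argument value for the rest. step_arm: Moves the arm, as the interface text tells. Its arguments: {"type":"object","properties":{"commands":{"type":"array"},"grip_force":{"type":"number"}},"required":["commands"]}

```bash
mkdir -p pics; ls; cat > h.py <<'E'
from cell import *
import numpy as np, cv2
def px2w(name,u,v,z,m=None):
    m=m or camera_model(name); T=np.array(m["world_to_cam"]); f=240/np.tan(np.radians(m["vfov"])/2)
    R=T[:3,:3]; o=-R.T@T[:3,3]
    d=R.T@np.array([(u-m["cx"])/f,-(v-m["cy"])/f,-1]); return o+d*(z-o[2])/d[2]
def w2px(name,p,m=None):
    m=m or camera_model(name); T=np.array(m["world_to_cam"]); f=240/np.tan(np.radians(m["vfov"])/2)
    c=T[:3,:3]@np.array(p)+T[:3,3]; return m["cx"]+f*c[0]/-c[2], m["cy"]-f*c[1]/-c[2]
def shot(name,fn):
    im=read_camera(name); cv2.imwrite("pics/"+fn,im[:,:,::-1]); return im
E
python3 - <<'E'
from h import *
s=observe();print(s)
for n in("scene","top","wrist"):print(n,camera_model(n))
shot("scene","scene0.png");shot("top","top0.png")
E
```

```text
pics
{'time': 0.0, 'qpos': array([-1.30301049e+00,  3.42728634e-01,  1.52501926e+00,  2.35802628e-05,
        1.27538761e+00, -1.46006835e-01]), 'qvel': array([-0.0012978 ,  0.00183431, -0.00075431,  0.00025172, -0.00140038,
       -0.00018945]), 'joint_efforts': array([-4.32237775e-04, -4.31237054e+01, -2.44223982e+01,  7.17594847e-02,
        5.59428404e-02, -1.65151228e-04]), 'tool_pos': array([ 0.21101018, -0.48028698,  0.22604111]), 'tool_rot': array([-3.14006950e+00, -2.46776052e-04,  4.13785606e-01]), 'contact_force': array([ 0.38183379, -0.60207412, -0.03885808]), 'torque': array([0.00880332, 0.00108098, 0.01346396]), 'grip_force': 0.0, 'opening': 0.0918546895001343}
scene {'vfov': 47.24507133954376, 'cx': 317.31630987259786, 'cy': 244.32593848693006, 'world_to_cam': array([[-0.71006181,  0.70395013,  0.01632266,  0.46402121],
       [-0.48217665, -0.50299482,  0.71728788,  0.21258629],
       [ 0.51314511,  0.50144833,  0.69658573, -1.3349358 ],
       [ 0.        ,  0.        ,  0.        ,  1.        ]])}
top {'vfov': 50.24840292956648, 'cx': 320.25639682482586, 'cy': 247.28501451121235, 'world_to_cam': array([[-0.007117  , -0.99974317, -0.02151599, -0.04455205],
       [ 0.98995462, -0.0100824 ,  0.1410255 , -0.6124542 ],
       [-0.14120621, -0.02029618,  0.98977213, -0.89760323],
       [ 0.        ,  0.        ,  0.        ,  1.        ]])}
wrist {'vfov': 60.279803691164595, 'cx': 315.1612226873149, 'cy': 239.72910773649224, 'world_to_cam': array([[ 0.4016365 , -0.91579856, -0.00105723, -0.52474959],
       [ 0.88178378,  0.38703003, -0.2695647 ,  0.03444726],
       [ 0.24727614,  0.10733477,  0.9629817 , -0.39010806],
       [ 0.        ,  0.        ,  0.        ,  1.        ]])}
```

View pics/top0.png

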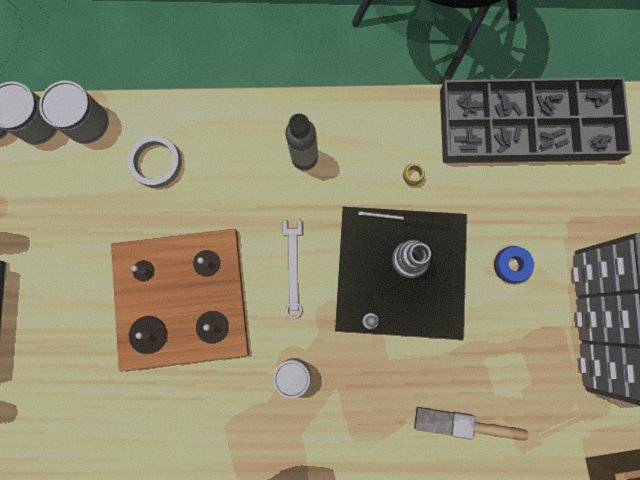

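View pics/scene0.png

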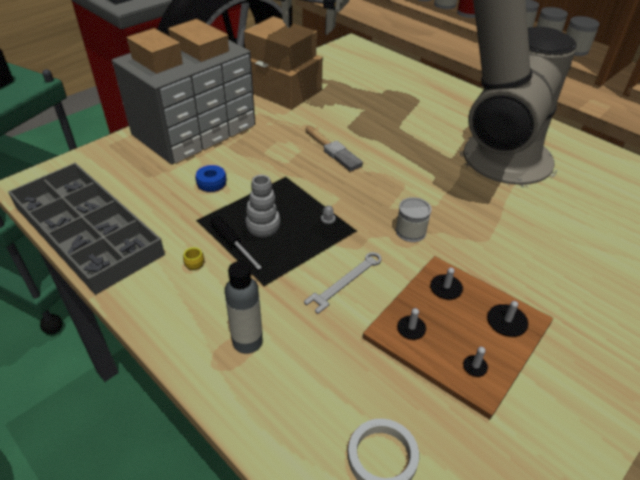

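Top view: the pile is at (412,258), with the small end on top. The feet on the board, by apparent size, are s (143,270), m (207,262), l (212,327) and xl (148,335). Candidates for a cone are the grey pile (412,258), the yellow ring (414,174), the blue ring (515,265), the white ring (155,162) and the small nut on the mat (371,321). By description it is the grey pile.

```bash
cat >> h.py <<'E'
def feet(name,im,m=None,z=0.024):
    out=[]
    hsv=cv2.cvtColor(im,cv2.COLOR_RGB2HSV)
    dark=(im.max(2)<50).astype(np.uint8)*255
    board=((hsv[...,0]<14)&(hsv[...,1]>110)&(hsv[...,2]>60)).astype(np.uint8)*255
    cs,_=cv2.findContours(board,cv2.RETR_EXTERNAL,cv2.CHAIN_APPROX_NONE)
    hull=cv2.convexHull(max(cs,key=cv2.contourArea)); bm=np.zeros_like(dark); cv2.drawContours(bm,[hull],-1,255,-1)
    cs,_=cv2.findContours(dark&bm,cv2.RETR_EXTERNAL,cv2.CHAIN_APPROX_NONE)
    for c in cs:
        if cv2.contourArea(c)<60: continue
        h=cv2.convexHull(c)[:,0]
        P=np.array([px2w(name,u,v,z,m)[:2] for u,v in h]).astype(np.float32)
        (x,y),r=cv2.minEnclosingCircle(P); out.append((round(x,4),round(y,4),round(2*r,4),c[:,0].mean(0).round()))
    return out
E
python3 - <<'E'
from h import *
for n in("top","scene"):
    im=cv2.imread(f"pics/{n}0.png")[:,:,::-1].copy()
    print(n); [print(f) for f in feet(n,im)]
im=cv2.imread("pics/top0.png")
a=cv2.resize(im[225:290,370:460],None,fx=6,fy=6,interpolation=cv2.INTER_CUBIC)
cv2.imwrite("pics/crop0.png",a)
print(px2w("top",419,253,.123),px2w("top",412,260,.09), px2w("scene",261,181,.123))
print("tin",px2w("top",292,375,.066),"can",px2w("top",299,122,.18))
E
```

```text
top
scene
(0.5816, 0.2847, 0.0383, array([475., 366.]))
(0.5946, 0.1656, 0.0482, array([411., 327.]))
(0.4629, 0.2718, 0.0685, array([507., 320.]))
(0.4757, 0.1529, 0.0579, array([446., 287.]))
[ 0.58930239 -0.21635129  0.123     ] [ 0.58146834 -0.2095752   0.09      ] [ 0.59582503 -0.21423466  0.123     ]
tin [3.85735485e-01 2.41779229e-04 6.60000000e-02] can [ 0.79852037 -0.01956486  0.18      ]
```

View pics/crop0.png

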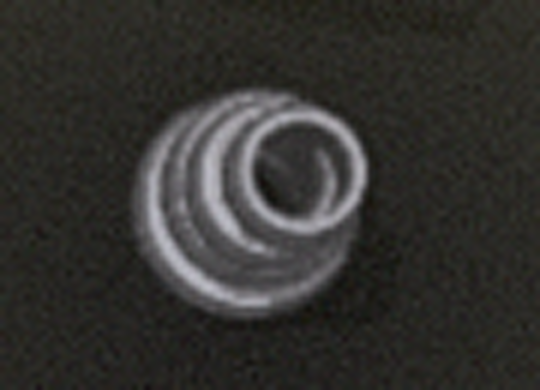

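Scene view gives feet diameters of 38, 48, 58 and 68 mm with 120 mm spacing, so the peg assignment is confirmed. The crop shows the grey pile with the top ring centre at about (420.5,253.3), which is about (0.59,-0.217). Now I'll go above the pile, skirting the cabinet.

step_arm --pt "1 3 4 0 0 0 -0.1" --pt "1 6 8 0 0 0 -0.2" --pt "1 9 12.5 0 0 0 -0.3" --pt "1 11 15.5 0 0 0 -0.4" --pt "1 13 18 0 0 0 -0.414" --grip_force 25

```text
time: 0.52
tool_pos: [0.3332, -0.3098, 0.2265]
tool_rot: [-3.141, 0.0, -0.006]
contact_force: [1.1, -1.3, 0.4]
opening: 0.0918
grip_force: 0.0
```

step_arm --pt "1 3 4 0 0 0 0" --pt "1 6 8.3 0 0 0 0" --pt "1 10 8.3 0 0 0 0" --pt "1 14 8.3 0 0 0 0" --pt "1 18 8.3 0 0 0 0"

```text
time: 0.93
tool_pos: [0.5066, -0.2269, 0.227]
tool_rot: [3.141, -0.0, 0.001]
contact_force: [0.2, -0.7, 0.4]
opening: 0.0916
grip_force: 0.0
```

step_arm --pt "1 3.5 0 0 0 0 0" --pt "1 6.9 0 0 0 0 0" --pt "1 6.9 0 0 0 0 0" --pt "1 6.9 0 0 0 0 0"

```text
time: 1.27
tool_pos: [0.5748, -0.2282, 0.2249]
tool_rot: [-3.14, 0.002, 0.001]
contact_force: [-0.1, 0.2, -0.2]
opening: 0.0916
grip_force: 0.0
```

```bash
python3 - <<'E'
from h import *
s=observe();print(s["time"],s["tool_pos"],s["tool_rot"],s["contact_force"])
shot("wrist","w1.png")
E
```

```text
1.2667 [ 0.57477778 -0.22819111  0.22485203] [-3.14044947e+00  2.40675702e-03  1.48332581e-03] [-0.11435289  0.1737819  -0.24367657]
```

View pics/w1.png

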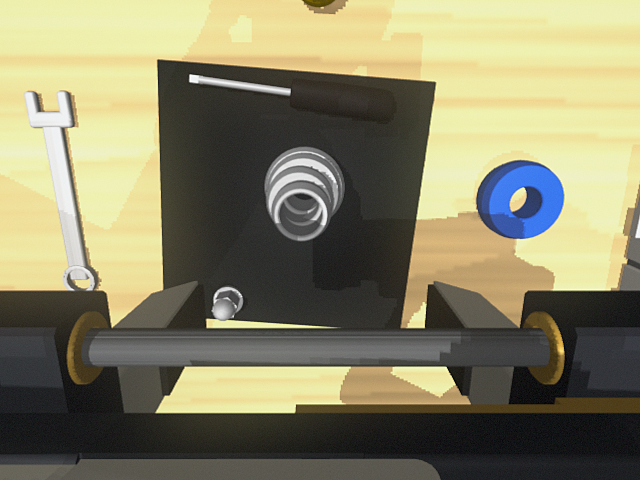

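The wrist view shows the pile with the small ring's top centre at about (301,214). The fingers are at (170,330) and (460,330).

```bash
cat >> h.py <<'E'
def rings(im,box):
    x0,y0,x1,y1=box; g=cv2.cvtColor(im[y0:y1,x0:x1],cv2.COLOR_RGB2GRAY)
    g=cv2.resize(g,None,fx=4,fy=4,interpolation=cv2.INTER_CUBIC)
    return g
E
python3 - <<'E'
from h import *
im=cv2.imread("pics/w1.png")[:,:,::-1].copy()
m=camera_model("wrist")
print("tcp px",w2px("wrist",observe()["tool_pos"],m))
# lower bound of top ring outline / lateral edges at several rows
g=cv2.cvtColor(im,cv2.COLOR_RGB2GRAY)
for r in range(196,244,6):
    c=np.where(g[r,250:360]>90)[0]+250; print(r,c.min() if len(c) else None,c.max() if len(c) else None)
for uv in[(301,214)]: print(px2w("wrist",*uv,.123,m))
print("ring px radius at z.123",w2px("wrist",(.59,-.217,.123),m),w2px("wrist",(.59,-.2345,.123),m))
# can, tin for reference
cv2.imwrite("pics/w1c.png",cv2.resize(im[140:250,250:360,::-1],None,fx=5,fy=5,interpolation=cv2.INTER_CUBIC))
E
```

```text
tcp px (np.float64(313.41619153388365), np.float64(303.5783165846825))
196 266 342
202 266 339
208 268 334
214 270 327
220 273 326
226 277 324
232 281 320
238 290 312
[ 0.58961389 -0.21999205  0.123     ]
ring px radius at z.123 (np.float64(296.3459586249733), np.float64(213.41167719797312)) (np.float64(323.5349127683327), np.float64(213.41684793556695))
```

View pics/w1c.png

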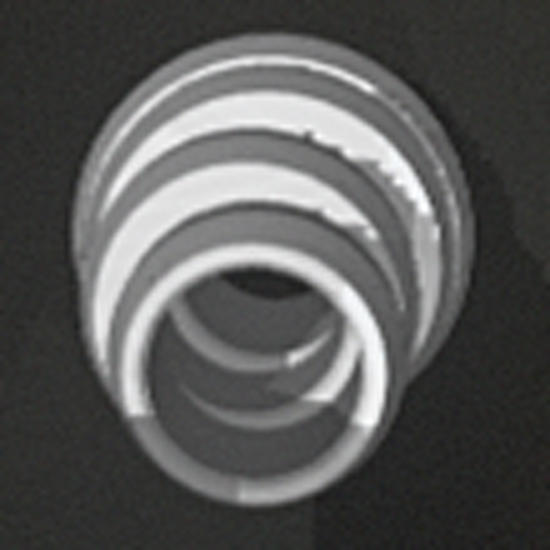

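step_arm --pt "1 1.5 0.85 0 0 0 0" --pt "1 1.5 0.85 -4 0 0 0" --pt "1 1.5 0.85 -8 0 0 0" --pt "1 1.5 0.85 -8 0 0 0" --pt "1 1.5 0.85 -8 0 0 0"

```text
time: 1.73
tool_pos: [0.587, -0.2201, 0.1458]
tool_rot: [-3.139, 0.004, -0.001]
contact_force: [0.2, -0.6, 0.5]
opening: 0.0918
grip_force: 0.0
```

```bash
python3 - <<'E'
from h import *
s=observe();print(s["time"],s["tool_pos"],s["tool_rot"],s["contact_force"])
shot("wrist","w2.png")
m=camera_model("wrist");print(w2px("wrist",(.5896,-.2197,.123),m),w2px("wrist",s["tool_pos"],m))
E
```

```text
1.7333 [ 0.58698411 -0.22005951  0.14581728] [-3.13947101e+00  4.46755926e-03 -1.04173872e-03] [ 0.17540255 -0.57859467  0.5324159 ]
(np.float64(311.13022534450863), np.float64(279.4764287267104)) (np.float64(311.54353313472615), np.float64(304.8159970033003))
```

View pics/w2.png

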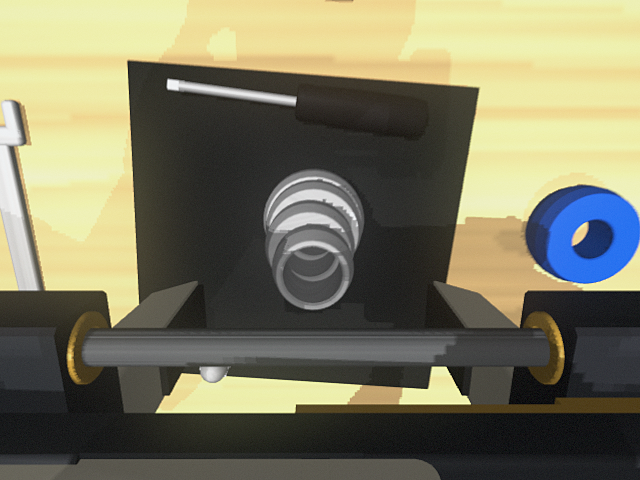

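Ring at (315,274), centred between the fingertips (205 and 432). Descend the rest.

step_arm --pt "1 0.2 0 -2.5 0 0 0" --pt "1 0.2 0 -4.8 0 0 0" --pt "1 0.2 0 -4.8 0 0 0" --pt "1 0.2 0 -4.8 0 0 0"

```text
time: 2.12
tool_pos: [0.5914, -0.2209, 0.1007]
tool_rot: [3.141, -0.001, -0.001]
contact_force: [-1.0, -0.6, 1.1]
opening: 0.0917
grip_force: 0.0
```

step_arm --pt "0.6 0 0 0 0 0 0" --pt "0.4 0 0 0 0 0 0" --pt "0.3 0 0 0 0 0 0" --pt "0.3 0 0 0 0 0 0" --pt "0.3 0 0 0 0 0 0"

```text
time: 2.53
tool_pos: [0.5912, -0.2205, 0.0995]
tool_rot: [3.141, -0.001, -0.0]
contact_force: [0.5, -0.3, -0.6]
opening: 0.0629
grip_force: 0.0
```

step_arm --pt "0.3 0 0 -0.25 0 0 0" --pt "0.3 0 0 -0.25 0 0 0" --pt "0.2 0 0 -0.25 0 0 0" --pt "0.2 0 0 -0.25 0 0 0" --pt "0.2 0 0 -0.25 0 0 0"

```text
time: 2.95
tool_pos: [0.5909, -0.2202, 0.096]
tool_rot: [-3.141, 0.0, -0.0]
contact_force: [-0.9, -0.2, -0.9]
opening: 0.039
grip_force: 25.0
```

step_arm --pt "0.2 0 0 0 0 0 0" --pt "0.2 0 0 0 0 0 0" --pt "0.2 0 0 0 0 0 0" --pt "0.2 0 0 0 0 0 0" --pt "0.2 0 0 0 0 0 0"

```text
time: 3.37
tool_pos: [0.591, -0.2203, 0.0962]
tool_rot: [3.142, 0.0, -0.0]
contact_force: [-0.2, -0.3, -1.2]
opening: 0.0389
grip_force: 25.0
```

step_arm --pt "0.2 0 0 1 0 0 0" --pt "0.2 0 0 3 0 0 0" --pt "0.2 0 0 6 0 0 0" --pt "0.2 0 0 8 0 0 0" --pt "0.2 0 0 8 0 0 0"

```text
time: 3.78
tool_pos: [0.5933, -0.2215, 0.1824]
tool_rot: [3.137, -0.009, -0.0]
contact_force: [0.0, -0.7, 0.0]
opening: 0.0393
grip_force: 25.0
```

```bash
python3 - <<'E'
from h import *
s=observe();print(s["time"],s["tool_pos"],s["tool_rot"],s["contact_force"])
im=shot("wrist","w3.png")
cv2.imwrite("pics/w3c.png",im[80:380,150:480,::-1])
E
```

```text
3.7833 [ 0.59331958 -0.22145014  0.18236045] [ 3.13691875e+00 -8.83923227e-03 -5.94486705e-05] [ 0.01184017 -0.70556142  0.03853714]
```

View pics/w3c.png

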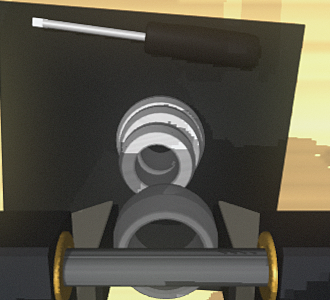

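Cone held level between the pads. The remaining pile's top ring is at about full-image (307,240). Carry to peg_s.

step_arm --pt "0.2 0 3 0 0 0 0" --pt "0.2 0 7 0 0 0 0" --pt "0.2 -0.5 11 0 0 0 0" --pt "0.2 -0.5 15 0 0 0 0" --pt "0.2 -1 19 0 0 0 0"

```text
time: 4.25
tool_pos: [0.5803, -0.0286, 0.175]
tool_rot: [-3.141, 0.002, -0.001]
contact_force: [0.6, 0.4, -0.5]
opening: 0.0388
grip_force: 25.0
```

step_arm --pt "0.2 0 4 0 0 0 0" --pt "0.2 0 8 0 0 0 0" --pt "0.2 0 12 0 0 0 0" --pt "0.2 0 16 0 0 0 0" --pt "0.2 0 20 0 0 0 0"

```text
time: 4.67
tool_pos: [0.5799, 0.1715, 0.1751]
tool_rot: [3.141, 0.002, -0.0]
contact_force: [2.2, 0.3, -1.7]
opening: 0.0388
grip_force: 25.0
```

step_arm --pt "0.2 0 4 0 0 0 0" --pt "0.2 0 8 0 0 0 0" --pt "0.2 0 10 0 0 0 0" --pt "0.2 0 10 0 0 0 0" --pt "0.2 0 10 0 0 0 0"

```text
time: 5.08
tool_pos: [0.5799, 0.2706, 0.1747]
tool_rot: [3.14, 0.002, 0.002]
contact_force: [-0.0, -0.7, -0.6]
opening: 0.0386
grip_force: 25.0
```

```bash
python3 - <<'E'
from h import *
s=observe();print(s["time"],s["tool_pos"],s["tool_rot"],s["contact_force"])
m=camera_model("wrist")
im=shot("wrist","w4.png")
[print(f) for f in feet("wrist",im,m)]
E
```

```text
5.0833 [0.57991829 0.27057863 0.17466154] [3.14036922e+00 2.46888837e-03 2.32170929e-03] [-0.01324925 -0.66911411 -0.56936104]
```

View pics/w4.png

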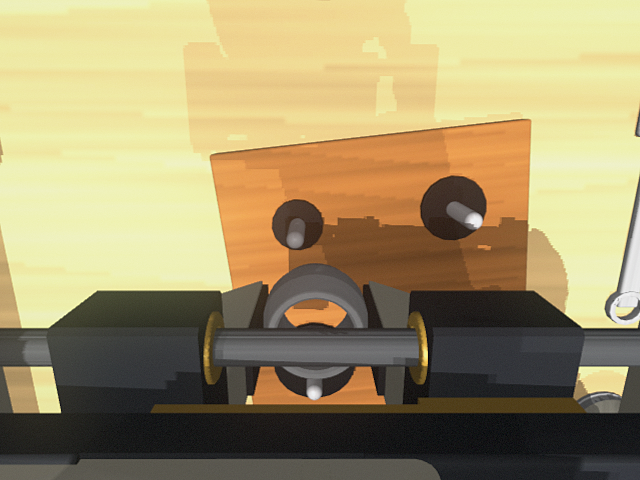

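Wrist view: the peg_s foot is centred at about (298,224) with its tip at (296,240). The peg_m foot is at (453,208) with its tip at (476,222). The held cone is centred at about (316,308).

```bash
python3 - <<'E'
from h import *
im=cv2.imread("pics/w4.png")[:,:,::-1].copy()
m=camera_model("wrist")
d=(im.max(2)<75).astype(np.uint8)*255; d[260:]=0
cs,_=cv2.findContours(d,cv2.RETR_EXTERNAL,cv2.CHAIN_APPROX_NONE)
for c in cs:
    if cv2.contourArea(c)>300:
        P=np.array([px2w("wrist",u,v,.024,m)[:2] for u,v in cv2.convexHull(c)[:,0]],np.float32)
        print(cv2.minEnclosingCircle(P),c[:,0].mean(0),cv2.fitEllipse(cv2.convexHull(c))[0])
print("tips",px2w("wrist",296,240,.069,m),px2w("wrist",476,222,.069,m))
E
```

```text
((0.5771336555480957, 0.28226304054260254), 0.019691159948706627) [302.25925926 222.34722222] (302.29345703125, 224.40309143066406)
((0.5899839997291565, 0.16380348801612854), 0.02518269047141075) [453.85       208.30416667] (452.7503662109375, 207.72787475585938)
tips [0.57779963 0.28114898 0.069     ] [0.59003712 0.16282882 0.069     ]
```

step_arm --pt "0.2 0.1 1.2 0 0 0 0" --pt "0.2 0.1 1.2 -3.5 0 0 0" --pt "0.2 0.1 1.2 -7 0 0 0" --pt "0.2 0.1 1.2 -9 0 0 0" --pt "0.2 0.1 1.2 -9 0 0 0"

```text
time: 5.55
tool_pos: [0.5792, 0.2797, 0.0808]
tool_rot: [3.138, 0.01, -0.002]
contact_force: [-0.7, -0.5, -1.0]
opening: 0.0392
grip_force: 25.0
```

step_arm --pt "0.2 0 0 0 0 0 0" --pt "0.2 0 0 0 0 0 0"

```text
time: 5.72
tool_pos: [0.5833, 0.2816, 0.088]
tool_rot: [-3.141, -0.003, -0.001]
contact_force: [0.1, 0.2, -0.9]
opening: 0.0385
grip_force: 25.0
```

```bash
python3 - <<'E'
from h import *
im=shot("wrist","w5.png"); sc=shot("scene","s5.png")
a=cv2.resize(im[200:400,200:440],None,fx=1.6,fy=1.6); b=cv2.resize(sc[280:400,400:560],None,fx=2.6666,fy=2.6666)
h=320; cv2.imwrite("pics/c5.png",np.hstack([a[:h],b[:h]])[:,:,::-1])
E
```

```text
(no output)
```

View pics/c5.png

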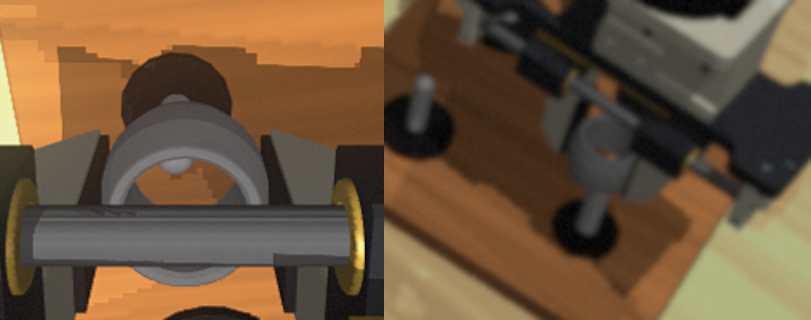

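Wrist crop: pin tip at about full (311,306), seen through the bore; foot at (311,267); cone top face centre at about (315.6,331).

```bash
python3 - <<'E'
from h import *
m=camera_model("wrist");t=observe()["tool_pos"];print(t)
print("tip",px2w("wrist",311,306,.069,m),"foot",px2w("wrist",311,267,.024,m),"conetop",px2w("wrist",315.6,331,t[2]+.027,m))
print("scene tip",px2w("scene",400+596/2.6667-144,280+185/2.6667,.069))
E
```

```text
[0.58344502 0.28186454 0.08862186]
tip [0.57340709 0.28311988 0.069     ] foot [0.57702789 0.28357968 0.024     ] conetop [0.58513398 0.28096456 0.11562186]
scene tip [0.58385871 0.28306157 0.069     ]
```

step_arm --pt "0.2 0 0 0 0 0 0" --pt "0.2 0 0 0 0 0 0" --pt "0.2 0 0 0 0 0 0"

```text
time: 6.07
tool_pos: [0.5823, 0.2818, 0.0871]
tool_rot: [-3.141, -0.001, -0.0]
contact_force: [0.1, -0.6, -1.2]
opening: 0.0388
grip_force: 25.0
```

```bash
python3 - <<'E'
from h import *
s=observe();m=camera_model("wrist");print(s["tool_pos"],s["tool_rot"])
im=shot("wrist","w6.png")
d=(im.max(2)<75).astype(np.uint8)*255; d[:200]=0;d[290:]=0;d[:,:265]=0;d[:,360:]=0
cs,_=cv2.findContours(d,cv2.RETR_EXTERNAL,cv2.CHAIN_APPROX_NONE)
c=max(cs,key=cv2.contourArea);P=np.array([px2w("wrist",u,v,.024,m)[:2] for u,v in c[:,0]],np.float32)
print(cv2.boundingRect(c),cv2.minEnclosingCircle(P), "top edge x",P[:,0].max())
print("pred foot px",w2px("wrist",(.5816,.2847,.024),m),"far edge",w2px("wrist",(.6016,.2847,.024),m))
cv2.imwrite("pics/c6.png",cv2.resize(im[215:365,230:400,::-1],None,fx=4,fy=4,interpolation=cv2.INTER_CUBIC))
E
```

```text
[0.5823109  0.28178512 0.08711355] [-3.14119848e+00 -1.27469268e-03 -2.93021378e-04]
(276, 232, 69, 48) ((0.5775008797645569, 0.2839913070201874), 0.01976822502911091) top edge x 0.59673065
pred foot px (np.float64(308.6910918419632), np.float64(258.00620325584543)) far edge (np.float64(308.51256216059346), np.float64(223.42884411799994))
```

View pics/c6.png

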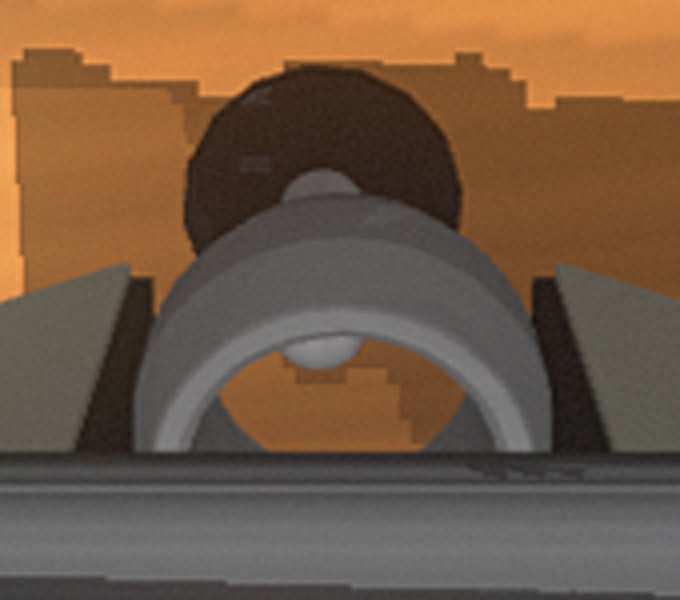

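```bash
python3 - <<'E'
from h import *
m=camera_model("wrist");t=observe()["tool_pos"]
p=px2w("wrist",230+343/4,215+305/4,.114,m);print(t,"cone ctr by far edge",p[0]-.0175,p[1])
p=px2w("wrist",230+322/4,215+368/4,.065,m);print("pin tip lower edge (x-6mm)",p)
# pegs from top camera
im=cv2.imread("pics/top0.png")[:,:,::-1].copy()
d=(im.max(2)<60).astype(np.uint8)*255
cs,_=cv2.findContours(d[230:370,112:248],cv2.RETR_EXTERNAL,cv2.CHAIN_APPROX_NONE)
for c in cs:
    if cv2.contourArea(c)>100:
        P=np.array([px2w("top",u+112,v+230,.024)[:2] for u,v in cv2.convexHull(c)[:,0]],np.float32); print(cv2.minEnclosingCircle(P))
E
```

```text
[0.58216889 0.28176905 0.08685568] cone ctr by far edge 0.5815475245803692 0.28082711847952574
pin tip lower edge (x-6mm) [0.57052239 0.28324635 0.065     ]
((0.4555259048938751, 0.27024540305137634), 0.03460477665066719)
((0.4695572853088379, 0.15100547671318054), 0.02917918935418129)
((0.5741194486618042, 0.2836494445800781), 0.01908356137573719)
```

Relative correction is dx -4 mm, dy +3 mm, then lower.

step_arm --pt "0.2 -0.4 0.3 0 0 0 0" --pt "0.2 -0.4 0.3 0 0 0 0" --pt "0.2 -0.4 0.3 -1.5 0 0 0" --pt "0.2 -0.4 0.3 -3 0 0 0" --pt "0.2 -0.4 0.3 -4.5 0 0 0"

```text
time: 6.53
tool_pos: [0.578, 0.285, 0.041]
tool_rot: [-3.141, -0.001, 0.0]
contact_force: [-0.4, 1.3, -1.9]
opening: 0.0388
grip_force: 25.0
```

step_arm --pt "0.2 0 0 -0.4 0 0 0" --pt "0.2 0 0 -0.8 0 0 0" --pt "0.2 0 0 -1.2 0 0 0" --pt "0.2 0 0 -1.2 0 0 0" --pt "0.2 0 0 -1.2 0 0 0"

```text
time: 6.95
tool_pos: [0.5783, 0.2848, 0.0298]
tool_rot: [-3.141, -0.001, -0.0]
contact_force: [-0.4, 0.5, -0.5]
opening: 0.0386
grip_force: 25.0
```

step_arm --pt "0.2 0 0 -0.1 0 0 0" --pt "0.2 0 0 -0.2 0 0 0" --pt "0.2 0 0 -0.3 0 0 0" --pt "0.2 0 0 -0.3 0 0 0"

```text
time: 7.28
tool_pos: [0.5783, 0.2848, 0.0269]
tool_rot: [-3.141, -0.001, -0.0]
contact_force: [-0.3, -0.5, 2.8]
opening: 0.0389
grip_force: 25.0
```

Seated (force up, z as expected). Release and rise.

step_arm --pt "0.5 0 0 0 0 0 0" --pt "0.6 0 0 0 0 0 0" --pt "0.6 0 0 0 0 0 0" --pt "0.7 0 0 0 0 0 0" --pt "0.7 0 0 0 0 0 0"

```text
time: 7.7
tool_pos: [0.578, 0.2847, 0.0261]
tool_rot: [3.141, 0.0, -0.0]
contact_force: [-0.7, 0.1, -0.8]
opening: 0.0628
grip_force: 0.0
```

step_arm --pt "0.7 0 0 2 0 0 0" --pt "0.8 0 0 6 0 0 0" --pt "1 0 0 10 0 0 0" --pt "1 0 0 14 0 0 0" --pt "1 0 0 17 0 0 0"

```text
time: 8.12
tool_pos: [0.5786, 0.2849, 0.2]
tool_rot: [-3.14, -0.003, -0.0]
contact_force: [0.3, 0.2, 0.4]
opening: 0.0868
grip_force: 0.0
```

step_arm --pt "1 0 -4 0 0 0 0" --pt "1 0 -8 0 0 0 0" --pt "1 0.5 -12 0 0 0 0" --pt "1 1 -16 0 0 0 0" --pt "1 1 -20 0 0 0 0"

```text
time: 8.53
tool_pos: [0.5883, 0.0829, 0.1964]
tool_rot: [3.141, -0.001, 0.0]
contact_force: [1.0, 0.0, 0.1]
opening: 0.0917
grip_force: 0.0
```

step_arm --pt "1 0 -4 0 0 0 0" --pt "1 0 -8 0 0 0 0" --pt "1 0 -12 0 0 0 0" --pt "1 0 -16 0 0 0 0" --pt "1 0 -20 0 0 0 0"

```text
time: 8.95
tool_pos: [0.5876, -0.1172, 0.1963]
tool_rot: [3.141, -0.0, -0.0]
contact_force: [0.1, -0.4, -0.9]
opening: 0.092
grip_force: 0.0
```

step_arm --pt "1 0 -4 0 0 0 0" --pt "1 0 -8 0 0 0 0" --pt "1 0 -9.5 0 0 0 0" --pt "1 0 -9.5 0 0 0 0" --pt "1 0 -9.5 0 0 0 0"

```text
time: 9.37
tool_pos: [0.5877, -0.2107, 0.1959]
tool_rot: [-3.141, 0.001, -0.002]
contact_force: [0.3, 0.2, -0.2]
opening: 0.0917
grip_force: 0.0
```

step_arm --pt "1 0 0 0 0 0 0" --pt "1 0 0 0 0 0 0" --pt "1 0 0 0 0 0 0"

```text
time: 9.62
tool_pos: [0.5882, -0.2087, 0.1964]
tool_rot: [-3.142, -0.0, 0.002]
contact_force: [0.5, -0.3, -0.9]
opening: 0.0918
grip_force: 0.0
```

```bash
python3 - <<'E'
from h import *
s=observe();m=camera_model("wrist");print(s["time"],s["tool_pos"],s["tool_rot"])
im=shot("wrist","w7.png");np.save("m7.npy",m["world_to_cam"])
sc=shot("scene","s7.png")
a=cv2.resize(im[130:290,230:390],(500,500),interpolation=cv2.INTER_CUBIC); b=cv2.resize(sc[330:400,430:530],(300,210),interpolation=cv2.INTER_CUBIC)
c=np.zeros((500,800,3),np.uint8);c[:,:500]=a;c[:210,500:]=b;cv2.imwrite("pics/c7.png",c[:,:,::-1])
E
```

```text
9.6167 [ 0.58824054 -0.20868999  0.1964459 ] [-3.14152934e+00 -6.22375016e-05  1.93203209e-03]
```

View pics/c7.png

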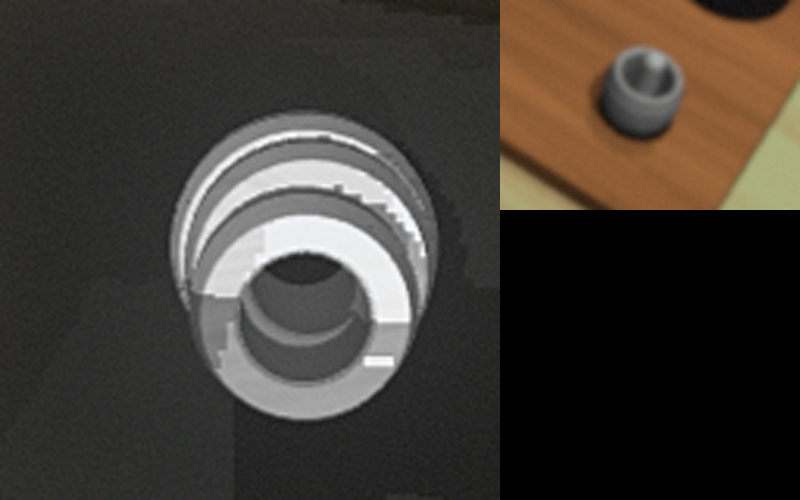

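cone_s is seated on its foot with the pin in the bore. The next ring, cone_m, has its top face centred at crop (306,316), full (328,231).

```bash
python3 - <<'E'
from h import *
m=camera_model("wrist");print(observe()["tool_pos"])
f=lambda x,y,z:px2w("wrist",230+x/3.125,130+y/3.125,z,m)
print("m",f(306,316,.093),"diam check",f(203,316,.093)[1]-f(411,316,.093)[1])
p=f(306,158,.063);print("l",p[0]-.0275,p[1]); p=f(306,130,.033);print("xl",p[0]-.0325,p[1])
E
```

```text
[ 0.58822798 -0.20912267  0.19645399]
m [ 0.59271591 -0.21824125  0.093     ] diam check 0.04352220392435721
l 0.5942825865040386 -0.21887877465134514
xl 0.5922553954246484 -0.2197593522183715
```

step_arm --pt "1 0.5 -1.0 0 0 0 0" --pt "1 0.5 -1.0 -4 0 0 0" --pt "1 0.5 -1.0 -8 0 0 0" --pt "1 0.5 -1.0 -11 0 0 0" --pt "1 0.5 -1.0 -12.6 0 0 0" --grip_force 40

```text
time: 10.13
tool_pos: [0.591, -0.2186, 0.066]
tool_rot: [-3.139, 0.006, 0.001]
contact_force: [0.1, 0.5, -0.4]
opening: 0.0917
grip_force: 0.0
```

step_arm --pt "0.7 0 0 0 0 0 0" --pt "0.7 0 0 0 0 0 0" --pt "0.7 0 0 0 0 0 0" --pt "0.7 0 0 0 0 0 0" --pt "0.7 0 0 0 0 0 0"

```text
time: 10.55
tool_pos: [0.5939, -0.2207, 0.0721]
tool_rot: [3.14, -0.003, -0.0]
contact_force: [0.1, 0.5, 0.5]
opening: 0.0658
grip_force: 0.0
```

step_arm --pt "0.6 0 0.1 -0.3 0 0 0" --pt "0.6 0 0.1 -0.5 0 0 0" --pt "0.4 0 0.1 -0.5 0 0 0" --pt "0.3 0 0.1 -0.5 0 0 0" --pt "0.3 0 0.1 -0.5 0 0 0"

```text
time: 10.97
tool_pos: [0.5929, -0.2188, 0.0652]
tool_rot: [-3.141, 0.0, -0.0]
contact_force: [0.5, 2.6, 1.4]
opening: 0.0487
grip_force: 40.0
```

step_arm --pt "0.3 0 0 0 0 0 0" --pt "0.3 0 0 0 0 0 0" --pt "0.3 0 0 0 0 0 0" --pt "0.3 0 0 0 0 0 0"

```text
time: 11.3
tool_pos: [0.5929, -0.2193, 0.0652]
tool_rot: [-3.142, 0.0, -0.0]
contact_force: [-0.2, 2.3, 0.3]
opening: 0.0486
grip_force: 40.0
```

step_arm --pt "0.3 0 0 1 0 0 0" --pt "0.3 0 0 4 0 0 0" --pt "0.3 0 0 7 0 0 0" --pt "0.3 0 0 10 0 0 0" --pt "0.3 0 0 11 0 0 0"

```text
time: 11.72
tool_pos: [0.5947, -0.2208, 0.1806]
tool_rot: [3.137, -0.007, -0.0]
contact_force: [0.5, -0.5, -2.2]
opening: 0.0487
grip_force: 40.0
```

step_arm --pt "0.3 0 3 0 0 0 0" --pt "0.3 0 7 0 0 0 0" --pt "0.3 0 11 0 0 0 0" --pt "0.3 0 15 0 0 0 0" --pt "0.3 0 19 0 0 0 0"

```text
time: 12.13
tool_pos: [0.5923, -0.0281, 0.1744]
tool_rot: [3.141, 0.001, -0.001]
contact_force: [1.6, 0.5, -2.9]
opening: 0.0484
grip_force: 40.0
```

step_arm --pt "0.3 0 4 0 0 0 0" --pt "0.3 0 8 0 0 0 0" --pt "0.3 0 12 0 0 0 0" --pt "0.3 0 16 0 0 0 0" --pt "0.3 0 19 0 0 0 0"

```text
time: 12.55
tool_pos: [0.5922, 0.1635, 0.1744]
tool_rot: [-3.142, 0.001, 0.001]
contact_force: [0.6, -1.0, -2.9]
opening: 0.0486
grip_force: 40.0
```

step_arm --pt "0.3 0 0 -4 0 0 0" --pt "0.3 0 0 -7 0 0 0" --pt "0.3 0 0 -8 0 0 0" --pt "0.3 0 0 -8 0 0 0" --pt "0.3 0 0 -8 0 0 0"

```text
time: 12.97
tool_pos: [0.5933, 0.1601, 0.0954]
tool_rot: [3.141, 0.0, -0.001]
contact_force: [0.0, -0.8, -2.2]
opening: 0.0489
grip_force: 40.0
```

step_arm --pt "0.3 0 0 0 0 0 0" --pt "0.3 0 0 0 0 0 0" --pt "0.3 0 0 0 0 0 0"

```text
time: 13.22
tool_pos: [0.594, 0.1604, 0.097]
tool_rot: [-3.141, -0.003, -0.001]
contact_force: [0.2, 0.3, -3.0]
opening: 0.0489
grip_force: 40.0
```

```bash
cat >> h.py <<'E'
def footw(im,m,u0,u1,v0,v1,z=.024,th=75):
    d=(im.max(2)<th).astype(np.uint8)*255; k=np.zeros_like(d);k[v0:v1,u0:u1]=d[v0:v1,u0:u1]
    cs,_=cv2.findContours(k,cv2.RETR_EXTERNAL,cv2.CHAIN_APPROX_NONE)
    c=max(cs,key=cv2.contourArea);P=np.array([px2w("wrist",u,v,z,m)[:2] for u,v in c[:,0]],np.float32)
    return cv2.boundingRect(c),cv2.minEnclosingCircle(P)
E
python3 - <<'E'
from h import *
s=observe();m=camera_model("wrist");print(s["time"],s["tool_pos"],s["contact_force"])
im=shot("wrist","w8.png")
print("pred foot",w2px("wrist",(.5905,.165,.024),m))
print(footw(im,m,250,390,190,285))
E
```

```text
13.2167 [0.59404496 0.16041645 0.09703176] [ 0.2453056   0.29334329 -3.01403971]
pred foot (np.float64(306.12233985655985), np.float64(257.59661042985636))
((265, 217, 84, 56), ((0.5908567309379578, 0.16486184298992157), 0.02485271915793419))
```

Peg_m is confirmed at (0.591,0.165) with diameter 49.7 mm. Align and lower.

step_arm --pt "0.3 -0.3 0.4 0 0 0 0" --pt "0.3 -0.3 0.4 -1.5 0 0 0" --pt "0.3 -0.3 0.4 -3 0 0 0" --pt "0.3 -0.3 0.4 -4.5 0 0 0" --pt "0.3 -0.3 0.4 -5.5 0 0 0"

```text
time: 13.68
tool_pos: [0.5893, 0.1649, 0.0392]
tool_rot: [3.141, 0.001, -0.0]
contact_force: [0.4, -0.7, -2.0]
opening: 0.0485
grip_force: 40.0
```

step_arm --pt "0.3 0 0 -0.4 0 0 0" --pt "0.3 0 0 -0.8 0 0 0" --pt "0.3 0 0 -0.9 0 0 0" --pt "0.3 0 0 -0.9 0 0 0" --pt "0.3 0 0 -0.9 0 0 0"

```text
time: 14.1
tool_pos: [0.5905, 0.1648, 0.0319]
tool_rot: [-3.141, -0.001, -0.0]
contact_force: [0.1, -0.3, -2.2]
opening: 0.0489
grip_force: 40.0
```

step_arm --pt "0.3 0 0 -0.2 0 0 0" --pt "0.3 0 0 -0.4 0 0 0" --pt "0.3 0 0 -0.5 0 0 0" --pt "0.3 0 0 -0.6 0 0 0" --pt "0.3 0 0 -0.6 0 0 0"

```text
time: 14.52
tool_pos: [0.59, 0.1646, 0.0262]
tool_rot: [3.142, -0.0, -0.0]
contact_force: [-2.2, -1.4, 4.9]
opening: 0.0489
grip_force: 40.0
```

step_arm --pt "0.6 0 0 0 0 0 0" --pt "0.7 0 0 0 0 0 0" --pt "0.75 0 0 0 0 0 0" --pt "0.75 0 0 0 0 0 0" --pt "0.75 0 0 0 0 0 0"

```text
time: 14.93
tool_pos: [0.5901, 0.1647, 0.0252]
tool_rot: [3.142, -0.0, -0.0]
contact_force: [0.7, -0.4, 0.2]
opening: 0.0682
grip_force: 0.0
```

step_arm --pt "0.75 0 0 2 0 0 0" --pt "0.8 0 0 6 0 0 0" --pt "1 0 0 10 0 0 0" --pt "1 0 0 13 0 0 0" --pt "1 0 0 15 0 0 0"

```text
time: 15.35
tool_pos: [0.5912, 0.1649, 0.1792]
tool_rot: [-3.141, -0.005, -0.0]
contact_force: [0.6, 0.2, 0.3]
opening: 0.0884
grip_force: 0.0
```

step_arm --pt "1 0 -4 0 0 0 0" --pt "1 0 -8 0 0 0 0" --pt "1 0 -12 0 0 0 0" --pt "1 0 -16 0 0 0 0" --pt "1 0 -20 0 0 0 0"

```text
time: 15.77
tool_pos: [0.5898, -0.037, 0.1754]
tool_rot: [3.141, -0.0, 0.0]
contact_force: [0.5, 0.4, -0.3]
opening: 0.0917
grip_force: 0.0
```

step_arm --pt "1 0 -4 0 0 0 0" --pt "1 0 -8 0 0 0 0" --pt "1 0 -12 0 0 0 0" --pt "1 0 -16 0 0 0 0" --pt "1 0 -18 0 0 0 0"

```text
time: 16.18
tool_pos: [0.5894, -0.2201, 0.175]
tool_rot: [3.14, -0.0, -0.003]
contact_force: [-0.6, 0.7, -0.6]
opening: 0.092
grip_force: 0.0
```

step_arm --pt "1 0 0 0 0 0 0" --pt "1 0 0 0 0 0 0" --pt "1 0 0 0 0 0 0" --pt "1 0 0 0 0 0 0"

```text
time: 16.52
tool_pos: [0.5901, -0.2138, 0.1752]
tool_rot: [-3.141, 0.0, 0.001]
contact_force: [0.4, 0.0, -0.3]
opening: 0.0917
grip_force: 0.0
```

```bash
python3 - <<'E'
from h import *
s=observe();m=camera_model("wrist");print(s["time"],s["tool_pos"],s["contact_force"])
im=shot("wrist","w9.png")
sc=shot("scene","s9.png")
a=cv2.resize(im[130:290,230:390],(500,500),interpolation=cv2.INTER_CUBIC); b=cv2.resize(sc[280:380,360:460],(300,300),interpolation=cv2.INTER_CUBIC)
c=np.zeros((500,800,3),np.uint8);c[:,:500]=a;c[:300,500:]=b;cv2.imwrite("pics/c9.png",c[:,:,::-1])
E
```

```text
16.5167 [ 0.59012083 -0.21377111  0.17523909] [ 0.43130036  0.01712317 -0.28609928]
```

View pics/c9.png

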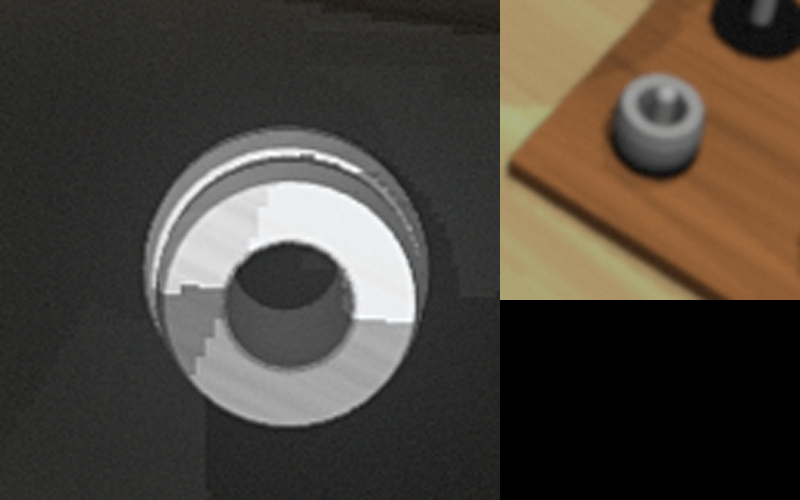

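cone_m is seated. The cone_l top face is centred at crop (290,304), full (323,227).

```bash
python3 - <<'E'
from h import *
m=camera_model("wrist");print(observe()["tool_pos"])
f=lambda x,y,z:px2w("wrist",230+x/3.125,130+y/3.125,z,m)
print("l",f(290,304,.063),"diam",f(164,304,.063)[1]-f(416,304,.063)[1])
p=f(287,147,.033);print("xl",p[0]-.0325,p[1])
E
```

```text
[ 0.59023105 -0.21380249  0.1754076 ]
l [ 0.5950765  -0.21973498  0.063     ] diam 0.05439224094252229
xl 0.5926422599795508 -0.21939693478635397
```

step_arm --pt "1 0.4 -0.6 0 0 0 0" --pt "1 0.4 -0.6 -4 0 0 0" --pt "1 0.4 -0.6 -8 0 0 0" --pt "1 0.4 -0.6 -12 0 0 0" --pt "1 0.4 -0.6 -13 0 0 0" --grip_force 50

```text
time: 17.03
tool_pos: [0.5907, -0.2193, 0.0389]
tool_rot: [-3.137, 0.009, 0.001]
contact_force: [-1.0, 0.3, -1.3]
opening: 0.0918
grip_force: 0.0
```

step_arm --pt "0.8 0 0 0 0 0 0" --pt "0.8 0 0 0 0 0 0" --pt "0.8 0 0 0 0 0 0" --pt "0.8 0 0 0 0 0 0"

```text
time: 17.37
tool_pos: [0.5957, -0.2221, 0.0482]
tool_rot: [3.139, -0.005, -0.0]
contact_force: [-0.6, -0.9, -0.2]
opening: 0.0742
grip_force: 0.0
```

step_arm --pt "0.75 0 0.1 -0.5 0 0 0" --pt "0.75 0 0.1 -0.9 0 0 0" --pt "0.75 0 0.1 -0.9 0 0 0" --pt "0.75 0 0.1 -0.9 0 0 0" --pt "0.75 0 0.1 -0.9 0 0 0"

```text
time: 17.78
tool_pos: [0.594, -0.2203, 0.0363]
tool_rot: [3.141, 0.0, -0.0]
contact_force: [0.1, -0.2, 0.6]
opening: 0.0689
grip_force: 0.0
```

step_arm --pt "0.5 0 0 0 0 0 0" --pt "0.4 0 0 0 0 0 0" --pt "0.4 0 0 0 0 0 0" --pt "0.4 0 0 0 0 0 0" --pt "0.4 0 0 0 0 0 0"

```text
time: 18.2
tool_pos: [0.5939, -0.22, 0.0363]
tool_rot: [-3.141, 0.0, -0.0]
contact_force: [-0.4, 2.6, 1.4]
opening: 0.0587
grip_force: 50.0
```

step_arm --pt "0.4 0 0 0 0 0 0" --pt "0.4 0 0 0 0 0 0" --pt "0.4 0 0 0 0 0 0"

```text
time: 18.45
tool_pos: [0.594, -0.22, 0.0363]
tool_rot: [-3.141, 0.0, -0.0]
contact_force: [-0.7, 3.6, 1.5]
opening: 0.0584
grip_force: 50.0
```

step_arm --pt "0.4 0 0 1 0 0 0" --pt "0.4 0 0 4 0 0 0" --pt "0.4 0 0 8 0 0 0" --pt "0.4 0 0 11 0 0 0" --pt "0.4 0 0 13 0 0 0"

```text
time: 18.87
tool_pos: [0.5948, -0.2215, 0.1702]
tool_rot: [3.138, -0.004, -0.0]
contact_force: [0.3, -0.6, -4.1]
opening: 0.0585
grip_force: 50.0
```

step_arm --pt "0.4 -0.5 3 0 0 0 0" --pt "0.4 -1.5 6.5 0 0 0 0" --pt "0.4 -2.5 10 0 0 0 0" --pt "0.4 -3.5 13.5 0 0 0 0" --pt "0.4 -4.5 17 0 0 0 0"

```text
time: 19.28
tool_pos: [0.5481, -0.0496, 0.1663]
tool_rot: [3.141, 0.0, -0.001]
contact_force: [0.3, 0.9, -4.3]
opening: 0.0582
grip_force: 50.0
```

step_arm --pt "0.4 -1.2 3.5 0 0 0 0" --pt "0.4 -2.6 7 0 0 0 0" --pt "0.4 -4 10.5 0 0 0 0" --pt "0.4 -5.5 14 0 0 0 0" --pt "0.4 -7 17 0 0 0 0"

```text
time: 19.7
tool_pos: [0.478, 0.1211, 0.1665]
tool_rot: [3.141, -0.0, 0.0]
contact_force: [-0.2, 0.2, -4.9]
opening: 0.0588
grip_force: 50.0
```

step_arm --pt "0.4 -0.3 3 0 0 0 0" --pt "0.4 -0.3 3 -4 0 0 0" --pt "0.4 -0.3 3 -6.5 0 0 0" --pt "0.4 -0.3 3 -6.5 0 0 0" --pt "0.4 -0.3 3 -6.5 0 0 0"

```text
time: 20.12
tool_pos: [0.4754, 0.1493, 0.1008]
tool_rot: [3.141, 0.003, -0.0]
contact_force: [0.8, -0.1, -3.4]
opening: 0.0581
grip_force: 50.0
```

step_arm --pt "0.4 0 0 0 0 0 0" --pt "0.4 0 0 0 0 0 0" --pt "0.4 0 0 0 0 0 0" --pt "0.4 0 0 0 0 0 0"

```text
time: 20.45
tool_pos: [0.4768, 0.1495, 0.1024]
tool_rot: [-3.141, -0.002, -0.001]
contact_force: [-0.0, 0.5, -4.8]
opening: 0.0585
grip_force: 50.0
```

```bash
python3 - <<'E'
from h import *
s=observe();m=camera_model("wrist");print(s["time"],s["tool_pos"],s["tool_rot"],s["contact_force"],s["opening"])
im=shot("wrist","w10.png")
p=w2px("wrist",(.472,.152,.024),m);print("pred foot",p)
u,v=map(int,p)
print(footw(im,m,u-65,u+65,v-60,v+25))
E
```

```text
20.45 [0.47678914 0.14945035 0.10242077] [-3.14141365e+00 -2.28120877e-03 -7.42382152e-04] [-2.32082517e-03  4.73921624e-01 -4.78970809e+00] 0.05846418953920724
pred foot (np.float64(309.69148926977147), np.float64(256.6873186424148))
((263, 210, 96, 47), ((0.4758826494216919, 0.15158258378505707), 0.0287086870521307))
```

step_arm --pt "0.4 -0.3 0.2 0 0 0 0" --pt "0.4 -0.3 0.2 -1.5 0 0 0" --pt "0.4 -0.3 0.2 -3 0 0 0" --pt "0.4 -0.3 0.2 -4.5 0 0 0" --pt "0.4 -0.3 0.2 -6 0 0 0"

```text
time: 20.92
tool_pos: [0.473, 0.1518, 0.041]
tool_rot: [-3.142, -0.001, -0.0]
contact_force: [0.3, -0.8, -4.7]
opening: 0.0582
grip_force: 50.0
```

step_arm --pt "0.4 0 0 -0.4 0 0 0" --pt "0.4 0 0 -0.7 0 0 0" --pt "0.4 0 0 -0.7 0 0 0" --pt "0.4 0 0 -0.7 0 0 0" --pt "0.4 0 0 -0.7 0 0 0"

```text
time: 21.33
tool_pos: [0.4736, 0.1518, 0.0351]
tool_rot: [-3.141, -0.002, -0.0]
contact_force: [0.5, -0.5, -3.7]
opening: 0.0585
grip_force: 50.0
```

step_arm --pt "0.4 0 0 -0.3 0 0 0" --pt "0.4 0 0 -0.5 0 0 0" --pt "0.4 0 0 -0.7 0 0 0" --pt "0.4 0 0 -0.8 0 0 0" --pt "0.4 0 0 -0.8 0 0 0"

```text
time: 21.75
tool_pos: [0.4731, 0.1517, 0.0272]
tool_rot: [3.142, -0.001, -0.0]
contact_force: [-4.1, -1.4, 7.1]
opening: 0.0581
grip_force: 50.0
```

step_arm --pt "0.75 0 0 0 0 0 0" --pt "0.8 0 0 0 0 0 0" --pt "0.85 0 0 0 0 0 0" --pt "0.85 0 0 0 0 0 0" --pt "0.85 0 0 0 0 0 0"

```text
time: 22.17
tool_pos: [0.4731, 0.1517, 0.0262]
tool_rot: [3.142, -0.0, -0.0]
contact_force: [0.7, -0.1, 0.7]
opening: 0.0781
grip_force: 0.0
```

step_arm --pt "0.85 0 0 2 0 0 0" --pt "0.9 0 0 6 0 0 0" --pt "1 0 0 10 0 0 0" --pt "1 0 0 12 0 0 0" --pt "1 0 0 13 0 0 0"

```text
time: 22.58
tool_pos: [0.4746, 0.152, 0.1598]
tool_rot: [-3.141, -0.006, -0.0]
contact_force: [0.0, -0.5, -0.1]
opening: 0.0912
grip_force: 0.0
```

step_arm --pt "1 1.2 -3.5 0 0 0 0" --pt "1 2.5 -7 0 0 0 0" --pt "1 3.8 -10.5 0 0 0 0" --pt "1 5.1 -14 0 0 0 0" --pt "1 6.4 -17.5 0 0 0 0"

```text
time: 23.0
tool_pos: [0.5373, -0.025, 0.1563]
tool_rot: [3.142, -0.0, 0.0]
contact_force: [0.4, 0.1, -0.6]
opening: 0.0916
grip_force: 0.0
```

step_arm --pt "1 1.2 -3.5 0 0 0 0" --pt "1 2.4 -7 0 0 0 0" --pt "1 3.6 -10.5 0 0 0 0" --pt "1 4.8 -14 0 0 0 0" --pt "1 5.6 -17.5 0 0 0 0"

```text
time: 23.42
tool_pos: [0.5936, -0.2002, 0.156]
tool_rot: [3.142, -0.0, -0.0]
contact_force: [-0.5, -0.5, 0.0]
opening: 0.0919
grip_force: 0.0
```

step_arm --pt "1 0 -1.5 0 0 0 0" --pt "1 0 -1.5 0 0 0 0" --pt "1 0 -1.5 0 0 0 0" --pt "1 0 -1.5 0 0 0 0" --pt "1 0 -1.5 0 0 0 0"

```text
time: 23.83
tool_pos: [0.5929, -0.2117, 0.1563]
tool_rot: [-3.141, 0.0, 0.001]
contact_force: [-0.3, 0.2, 0.1]
opening: 0.0916
grip_force: 0.0
```

```bash
python3 - <<'E'
from h import *
s=observe();m=camera_model("wrist");print(s["time"],s["tool_pos"],s["contact_force"])
im=shot("wrist","w11.png")
sc=shot("scene","s11.png")
a=cv2.resize(im[130:290,230:390],(500,500),interpolation=cv2.INTER_CUBIC); b=cv2.resize(sc[240:400,360:560],(300,240),interpolation=cv2.INTER_CUBIC)
c=np.zeros((500,800,3),np.uint8);c[:,:500]=a;c[:240,500:]=b;cv2.imwrite("pics/c11.png",c[:,:,::-1])
E
```

```text
23.8333 [ 0.59285925 -0.21168363  0.15634578] [-0.34905771  0.1673974   0.07144178]
```

View pics/c11.png

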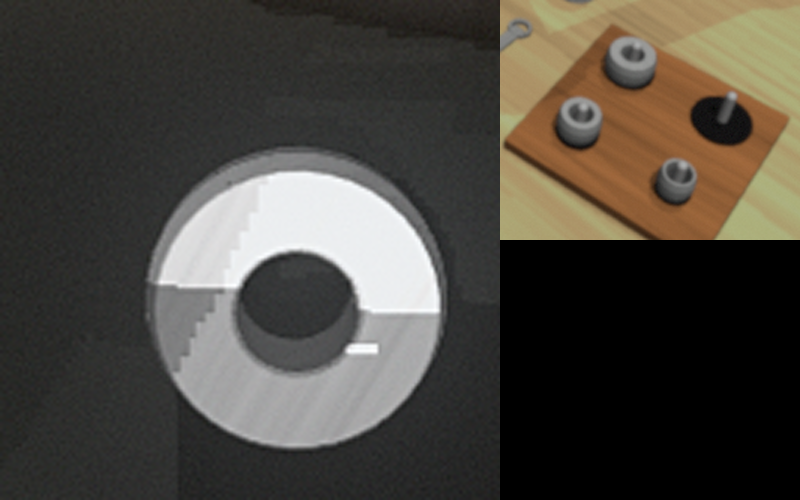

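Three cones are seated. The cone_xl face is centred at crop (298,309).

```bash
python3 - <<'E'
from h import *
m=camera_model("wrist");print(observe()["tool_pos"])
f=lambda x,y,z:px2w("wrist",230+x/3.125,130+y/3.125,z,m)
print("xl",f(298,309,.033),"diam",f(155,309,.033)[1]-f(441,309,.033)[1])
E
```

```text
[ 0.59306964 -0.21186705  0.15652157]
xl [ 0.59399122 -0.21983167  0.033     ] diam 0.06433683642191401
```

step_arm --pt "1 0.1 -0.8 0 0 0 0" --pt "1 0.1 -0.8 -4 0 0 0" --pt "1 0.1 -0.8 -8 0 0 0" --pt "1 0.1 -0.8 -9 0 0 0" --pt "1 0.1 -0.8 -9 0 0 0" --grip_force 60

```text
time: 24.35
tool_pos: [0.5919, -0.2203, 0.063]
tool_rot: [-3.138, 0.007, 0.0]
contact_force: [-0.4, -0.0, 0.2]
opening: 0.0916
grip_force: 0.0
```

step_arm --pt "1 0 0 0 0 0 0" --pt "1 0 0 0 0 0 0" --pt "1 0 0 0 0 0 0" --pt "1 0 0 0 0 0 0"

```text
time: 24.68
tool_pos: [0.5951, -0.2218, 0.0684]
tool_rot: [3.14, -0.003, -0.0]
contact_force: [0.5, -0.2, -0.0]
opening: 0.0918
grip_force: 0.0
```

step_arm --pt "1 0 0.2 -1.5 0 0 0" --pt "1 0 0.2 -3 0 0 0" --pt "1 0 0.2 -4.5 0 0 0" --pt "1 0 0.2 -5.3 0 0 0" --pt "1 0 0.2 -5.3 0 0 0"

```text
time: 25.1
tool_pos: [0.5932, -0.219, 0.0122]
tool_rot: [-3.141, 0.002, -0.0]
contact_force: [-0.3, 0.6, -0.9]
opening: 0.0915
grip_force: 0.0
```

step_arm --pt "0.9 0 0 0 0 0 0" --pt "0.9 0 0 0 0 0 0" --pt "0.9 0 0 0 0 0 0"

```text
time: 25.35
tool_pos: [0.5947, -0.2197, 0.0145]
tool_rot: [3.141, -0.002, -0.0]
contact_force: [-0.1, 0.4, 0.2]
opening: 0.0831
grip_force: 0.0
```

step_arm --pt "0.9 0 0 -0.3 0 0 0" --pt "0.9 0 0 -0.7 0 0 0" --pt "0.9 0 0 -0.7 0 0 0" --pt "0.7 0 0 -0.7 0 0 0" --pt "0.6 0 0 -0.7 0 0 0"

```text
time: 25.77
tool_pos: [0.594, -0.2193, 0.0062]
tool_rot: [3.142, 0.0, -0.0]
contact_force: [-0.2, 0.2, -0.1]
opening: 0.0737
grip_force: 0.0
```

step_arm --pt "0.5 0 0 0 0 0 0" --pt "0.5 0 0 0 0 0 0" --pt "0.5 0 0 0 0 0 0" --pt "0.5 0 0 0 0 0 0" --pt "0.5 0 0 0 0 0 0"

```text
time: 26.18
tool_pos: [0.5939, -0.2191, 0.0062]
tool_rot: [-3.141, 0.0, -0.0]
contact_force: [-0.2, 1.5, -1.1]
opening: 0.0685
grip_force: 60.0
```

step_arm --pt "0.5 0 0 1 0 0 0" --pt "0.5 0 0 4 0 0 0" --pt "0.5 0 0 8 0 0 0" --pt "0.5 0 0 12 0 0 0" --pt "0.5 0 0 15 0 0 0"

```text
time: 26.6
tool_pos: [0.5941, -0.2197, 0.1596]
tool_rot: [3.14, -0.002, -0.0]
contact_force: [0.7, -1.3, -5.8]
opening: 0.0679
grip_force: 60.0
```

step_arm --pt "0.5 -0.5 3 0 0 0 0" --pt "0.5 -1.2 6.5 0 0 0 0" --pt "0.5 -2 10 0 0 0 0" --pt "0.5 -3 13.5 0 0 0 0" --pt "0.5 -4 17 0 0 0 0"

```text
time: 27.02
tool_pos: [0.5527, -0.0481, 0.1562]
tool_rot: [3.141, 0.001, -0.001]
contact_force: [0.9, 0.9, -6.2]
opening: 0.0682
grip_force: 60.0
```

step_arm --pt "0.5 -1 3.5 0 0 0 0" --pt "0.5 -2 7 0 0 0 0" --pt "0.5 -3 10.5 0 0 0 0" --pt "0.5 -4 14 0 0 0 0" --pt "0.5 -5 17.5 0 0 0 0"

```text
time: 27.43
tool_pos: [0.5028, 0.1269, 0.1564]
tool_rot: [3.141, 0.001, -0.0]
contact_force: [1.2, -0.3, -6.2]
opening: 0.0685
grip_force: 60.0
```

step_arm --pt "0.5 -1 3.5 0 0 0 0" --pt "0.5 -2 7 0 0 0 0" --pt "0.5 -3 10.5 0 0 0 0" --pt "0.5 -3.8 13.5 0 0 0 0" --pt "0.5 -3.8 13.5 0 0 0 0"

```text
time: 27.85
tool_pos: [0.4637, 0.2653, 0.1564]
tool_rot: [-3.14, 0.001, 0.004]
contact_force: [0.0, 0.0, -6.1]
opening: 0.0686
grip_force: 60.0
```

step_arm --pt "0.5 0 0 -2 0 0 0" --pt "0.5 0 0 -4.5 0 0 0" --pt "0.5 0 0 -5 0 0 0" --pt "0.5 0 0 -5 0 0 0" --pt "0.5 0 0 -5 0 0 0"

```text
time: 28.27
tool_pos: [0.4663, 0.2604, 0.1067]
tool_rot: [3.141, 0.0, -0.001]
contact_force: [0.9, 0.0, -6.2]
opening: 0.0685
grip_force: 60.0
```

step_arm --pt "0.5 0 0 0 0 0 0" --pt "0.5 0 0 0 0 0 0" --pt "0.5 0 0 0 0 0 0"

```text
time: 28.52
tool_pos: [0.4666, 0.2607, 0.1073]
tool_rot: [-3.141, -0.002, -0.0]
contact_force: [-0.6, 0.1, -5.9]
opening: 0.068
grip_force: 60.0
```

```bash
python3 - <<'E'
from h import *
s=observe();m=camera_model("wrist");print(s["time"],s["tool_pos"],s["tool_rot"],s["contact_force"],s["opening"])
im=shot("wrist","w12.png")
p=w2px("wrist",(.460,.271,.024),m);print("pred foot",p)
u,v=map(int,p)
b,c=footw(im,m,u-75,u+75,v-70,v+20);print(b,c)
q=px2w("wrist",b[0]+b[2]/2,b[1],.024,m);print("ctr by far edge",q[0]-.035,q[1])
E
```

```text
28.5167 [0.4666435  0.26074546 0.10733706] [-3.14096616e+00 -1.86564767e-03 -4.44899771e-04] [-0.57631057  0.12414122 -5.94819136] 0.06795585488873222
pred foot (np.float64(297.2742260347757), np.float64(257.0470400156968))
(243, 206, 105, 58) ((0.4657049775123596, 0.2726397216320038), 0.03337951749563217)
ctr by far edge 0.4568260148029504 0.27165383920093883
```

Square geometry from the seated pegs gives peg_xl at (0.461,0.271), which agrees with all the views. Align, settle and lower.

step_arm --pt "0.5 -0.6 1.05 0 0 0 0" --pt "0.5 -0.6 1.05 0 0 0 0" --pt "0.5 -0.6 1.05 -1 0 0 0" --pt "0.5 -0.6 1.05 -2 0 0 0" --pt "0.5 -0.6 1.05 -2 0 0 0"

```text
time: 28.98
tool_pos: [0.4584, 0.2705, 0.0836]
tool_rot: [3.14, 0.004, 0.0]
contact_force: [-1.1, -0.5, -7.0]
opening: 0.0683
grip_force: 60.0
```

step_arm --pt "0.5 0 0 0 0 0 0" --pt "0.5 0 0 0 0 0 0" --pt "0.5 0 0 -1 0 0 0" --pt "0.5 0 0 -2 0 0 0" --pt "0.5 0 0 -3 0 0 0"

```text
time: 29.4
tool_pos: [0.4599, 0.271, 0.0553]
tool_rot: [3.141, 0.0, -0.0]
contact_force: [-0.4, -0.2, -6.0]
opening: 0.0683
grip_force: 60.0
```

step_arm --pt "0.5 0 0 -0.8 0 0 0" --pt "0.5 0 0 -1.5 0 0 0" --pt "0.5 0 0 -2.1 0 0 0" --pt "0.5 0 0 -2.1 0 0 0" --pt "0.5 0 0 -2.1 0 0 0"

```text
time: 29.82
tool_pos: [0.4598, 0.2711, 0.0349]
tool_rot: [3.141, 0.001, -0.0]
contact_force: [0.9, 0.2, -6.4]
opening: 0.0682
grip_force: 60.0
```

step_arm --pt "0.5 0 0 -0.3 0 0 0" --pt "0.5 0 0 -0.5 0 0 0" --pt "0.5 0 0 -0.7 0 0 0" --pt "0.5 0 0 -0.8 0 0 0" --pt "0.5 0 0 -0.8 0 0 0"

```text
time: 30.23
tool_pos: [0.46, 0.2712, 0.0273]
tool_rot: [3.142, -0.0, -0.0]
contact_force: [0.5, -0.0, -5.4]
opening: 0.0682
grip_force: 60.0
```

step_arm --pt "0.5 0 0 -0.05 0 0 0" --pt "0.5 0 0 -0.1 0 0 0" --pt "0.5 0 0 -0.1 0 0 0" --pt "0.5 0 0 -0.1 0 0 0"

```text
time: 30.57
tool_pos: [0.4601, 0.2712, 0.0271]
tool_rot: [-3.141, -0.001, -0.0]
contact_force: [-3.5, -1.3, 5.9]
opening: 0.0685
grip_force: 60.0
```

Seated. Release evenly, open fully, rise.

step_arm --pt "0.8 0 0 0 0 0 0" --pt "0.9 0 0 0 0 0 0" --pt "0.95 0 0 0 0 0 0" --pt "0.95 0 0 0 0 0 0" --pt "0.95 0 0 0 0 0 0"

```text
time: 30.98
tool_pos: [0.4603, 0.2713, 0.0263]
tool_rot: [-3.141, -0.001, -0.0]
contact_force: [-0.7, -0.3, -0.9]
opening: 0.087
grip_force: 0.0
```

step_arm --pt "0.95 0 0 2 0 0 0" --pt "1 0 0 6 0 0 0" --pt "1 0 0 10 0 0 0" --pt "1 0 0 14 0 0 0" --pt "1 0 0 18 0 0 0"

```text
time: 31.4
tool_pos: [0.4597, 0.271, 0.2081]
tool_rot: [3.141, 0.0, -0.0]
contact_force: [0.9, 1.7, -0.7]
opening: 0.0915
grip_force: 0.0
```

step_arm --pt "1 0 -4 2 0 0 0" --pt "1 0 -8 2 0 0 0" --pt "1 0 -12 2 0 0 0" --pt "1 0 -16 2 0 0 0" --pt "1 0 -20 2 0 0 0"

```text
time: 31.82
tool_pos: [0.4596, 0.0695, 0.2265]
tool_rot: [3.141, -0.001, 0.0]
contact_force: [1.5, 0.0, 1.0]
opening: 0.0919
grip_force: 0.0
```

step_arm --pt "1 0 0 0 0 0 0" --pt "1 0 0 0 0 0 0" --pt "1 0 0 0 0 0 0" --pt "1 0 0 0 0 0 0" --pt "1 0 0 0 0 0 0"

```text
time: 32.23
tool_pos: [0.4599, 0.0725, 0.2261]
tool_rot: [-3.142, 0.0, 0.002]
contact_force: [-0.9, -0.1, -0.3]
opening: 0.0918
grip_force: 0.0
```

```bash
python3 - <<'E'
from h import *
s=observe();print(s["time"],s["tool_pos"],s["contact_force"])
sc=shot("scene","s13.png");cv2.imwrite("pics/c13.png",cv2.resize(sc[220:420,340:580,::-1],None,fx=2.5,fy=2.5,interpolation=cv2.INTER_CUBIC))
E
```

```text
32.2333 [0.45992366 0.07247868 0.22614862] [-0.8620154  -0.13222106 -0.28329923]
```

View pics/c13.png

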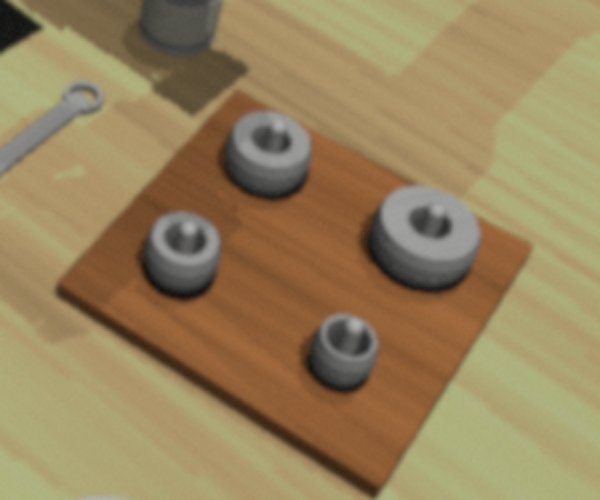

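All four cones lie flat on their feet, pins visible in the bores, and the tin is standing.

```bash
python3 -c "
from cell import *
print(hand_in())"
```

```text
the job is handed in; nothing more can be done
None
```

The job is handed in at about 32 s: the final camera view shows all four cones flat on their own pegs, but hand-in returned no verdict, and while the tin was seen standing I didn't re-check the spray can.

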